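# Lock the filter hatch of the fume extractor

## Robot

A 7-joint arm with a two-finger parallel gripper is mounted at the origin on the work surface. World frame = base frame: x ahead of the robot, y to its left, z up, the work surface at z = 0. Lengths are in m, angles in rad, forces in N, time in s.
With the tool pointing down it reaches from about 0.425 to 0.875 m from the base axis. Payload 4.7 kg.
Tool frame: the origin (TCP) lies between the finger pads; the fingertips stand 8 mm ahead of it and the grasp point (between the pads) lies 11 mm behind it; z points along the fingers, y is the direction in which the jaws open and shut (so a half turn about z gives the same grasp; the last joint's range is limited). The gripper opens to 87 mm and grips with 3 to 60 N. Pads are 19 mm wide; open, the fingers measure 117 mm over their backs; the gripper's body (75 mm by 190 mm) begins 51 mm behind the grasp point.
Start: joints at [-1.172, 0.321, -0.07, 1.45, 0.023, 1.371, -0.057], TCP at [0.244, 0.602, 0.231] pointing down, gripper open.
Joint ranges: [-2.86, 2.86], [-0.3, 2.09], [-1.38, 1.24], [0.06, 2.45], [-1.56, 4.7], [0.09, 2.05], [-2.69, 2.69]. Speed limits (rad/s): [2.57, 2.57, 3.14, 3.14, 3.14, 3.14, 3.14].

## Interface

Orientations are given as a rotation vector (axis times angle).
In Python, from bench import ctrl, optics, ticket gives the robot as it stands.
- The arm moves only by the tool play_rows, never from a script. Its argument "motion" is a list of rows, each a list of 5 numbers: the closure, from 0 (fully open) to 1 (shut), then the shift along the tool's x, y, z in cm, then the turn about the tool's z in rad. In form: [[jaw, tx, ty, tz, spin], ...]. A call has 1 to 20 rows; each row shifts and turns the commanded pose from where the row before left it, along the tool's axes as they then stand; what a row does not reach is not made up. A row lasts 1/8 s, in which the tool goes at most 62.5 mm and 10.7 degrees, less where a joint would pass 70% of its speed; a pose out of reach is approached as far as the arm can. A call is refused whole if a number of a shift passes 6.25 or a number of a turn 0.188, either way. A call with a gripper value outside its range is refused whole. The fingers move at their own pace and stop on an object; "force" is the grip in N (left out, the last holds). Time passes only in rows, so rows that do not move let the fingers close. It gives the time, the measured TCP pose, the force and the opening at its end, in the units of the state.
- ctrl.get_state(): the state, without advancing time (a new reading comes with each control period).
- optics.get_image(name): name is "side" or "top" or "wrist"; returns the picture (400x640x3 uint8, red, green, blue); there is no depth.
- optics.calibration(name): a dict with "K" (3x3 intrinsics, pixels), "pose" (4x4, takes a point from camera to world coordinates); the wrist camera has in their place "hand_eye" (4x4, takes a point from camera to tool coordinates, whose origin is the TCP and whose axes are the flange's). Camera axes: x right, y down, z forward; pixel columns grow to the right and rows downward; lengths in m; the calibration is good to about 2 mm. A picture is of the moment at which its call begins: read the wrist's pose just before it. calibration takes no time and is no camera call.
- ticket.close_job(): hands the job in, once; it reports no verdict.
The state is a dict: "time": time; "joint_positions": joint angles; "qd": joint speeds; "joint_torque": joint torques, N m; "position": TCP position; "tool_rot": TCP orientation; "ft_force": force on the tool from outside, world axes, zero at the start; "torque": the same for the moment, N m; "grip_width": opening from 0.0 (shut) to 1.0 (fully open).
Only numpy, scipy, OpenCV 4.12 (cv2) and the standard library are available. Lean on these libraries where they do the work, as an engineer would, in place of code of your own. Each camera call takes 0.05 s, during which the arm holds its last target.

## Task

The hatch of the fume filter unit stands ajar. Using only the fingers, push it fully shut, then set the fingertips in the slot of the yellow disc and turn it clockwise until it stops at a quarter turn and the hatch is locked. Do not lift the hatch further, and leave the jar, the bottle and the screwdriver where they are.

Things in the scene. Friction and masses are not known exactly. Their poses are not given: they have to be found in the camera images.
- unit: Black fume filter unit fixed to the bench: open-topped housing 260 mm deep (x) x 300 mm wide (y) x 110 mm high, red rocker switch on its front. Origin: centre of its underside, on the bench; +x points to its back, +y to its left, z up. Its place varies and it is turned up to 0.35 rad either way.
- hatch (a joint): Opening angle of the grey hatch on top of the unit, rad: 0 = fully shut (hard stop), grows as its front edge rises; starts 0.25 to 0.5. Stiff hinge: it stays where it is left; a push down of 2 to 6 N near the front edge closes it. If the yellow disc is turned while the hatch is open, the steel tongue under it strikes the housing and the hatch cannot shut.
- hatch_hinge (a point): Middle of the hatch's hinge line, its lower back edge: unit x = +130, y = 0, z = 110.5 mm; the axis runs along the unit's y. The hatch is a plate 260 x 300 x 22 mm that covers the whole top of the unit; shut, its top face is 132.5 mm above the bench.
- hatch_press (a point): Centre of the left one of two black rubber patches (40 x 50 mm) on the hatch's top face near its front corners, a place to push: 25 mm from the front edge, 115 mm left (+y) of the middle; the right patch mirrors it. Moves with the hatch. Shut, it lies at unit x = -105, y = +115, z = 132.5 mm.
- cam (a joint): Angle of the yellow disc, rad: 0 = unlocked, 1.571 = locked, hard stops at both; grows clockwise seen from above; starts 0 to 0.3. Turns with friction (0.12 N m, some 4 N at 30 mm from the axis) and stays where left. At 0 the slot runs front to back, its white-line end at the front (red dot on the hatch); at 1.571 side to side, that end at the unit's left (green dot).
- cam_slot (a point): Centre of the yellow disc (diameter 110 mm) at its top face, flush with the hatch's top. A straight slot 38 mm wide, 104 mm long, 16 mm deep runs across its middle: vertical walls, flat black floor. x runs along the slot, z out of the hatch; the -x end has a white line on the floor. Hatch shut, it lies at unit x = -55, y = 0, z = 132.5 mm.
- jar: Loose small jar with grey cap, diameter 44, height 40 mm, standing 200 to 250 mm to one side of the unit's middle. Origin: centre of its base.
- bottle: Loose white bottle with blue cap, diameter 48, height 130 mm, standing 200 to 250 mm to the other side of the unit's middle. Origin: centre of its base.
- driver: Loose green screwdriver 160 mm long, 26 mm thick, lying on the bench in front of the unit. Origin: under the middle of its length; x along it towards the tip.

How it is judged:
By the outcome, as a careful person would: the job done as asked, in the order asked, and still so for the second after the job is handed in, with the robot touching nothing.
It also fails if it takes over 48 s, if anything falls off the work surface, if the arm or the gripper's body presses on something with over 40 N, if the wrist force passes 120 N, or if a joint passes its speed limit or range.

## Working session

There is one attempt and no reset: what is moved stays moved. The work goes in short steps, Python scripts to look and compute and a tool call to move; the robot and the scene stay as the last step left them, time stands still between calls to the robot, and variables do not carry over. Pictures are saved under pics/ and viewed, and the job is handed in when it is done.

Besides the shell and the picture viewer there is one more tool, called as name([rows], argument=value, ...), one row to a line, values as JSON. play_rows: Moves the arm, as the interface text tells. Its arguments: {"type":"object","properties":{"motion":{"type":"array"},"force":{"type":"number"}},"required":["motion"]}

```bash
mkdir -p pics; python3 - <<'E'
from bench import ctrl, optics
import cv2, numpy as np
s=ctrl.get_state()
print({k:np.round(v,3).tolist() for k,v in s.items()})
for n in ("top","side","wrist"):
    im=optics.get_image(n); cv2.imwrite(f"pics/{n}0.png",im[:,:,::-1])
    c=optics.calibration(n); print(n,{k:np.round(v,4).tolist() for k,v in c.items()})
E
```

```text
{'time': 0.0, 'joint_positions': [-1.172, 0.322, -0.07, 1.452, 0.023, 1.371, -0.057], 'qd': [-0.0, 0.0, 0.002, 0.0, -0.002, 0.002, -0.001], 'joint_torque': [-0.0, -49.129, -0.404, -31.253, -0.064, 0.044, 0.0], 'position': [0.244, 0.602, 0.229], 'tool_rot': [-0.601, -3.083, 0.003], 'ft_force': [0.795, -1.234, -0.234], 'torque': [-0.021, 0.022, -0.029], 'grip_width': 1.003}
top {'K': [[415.5997, 0.0, 317.2787], [0.0, 415.5997, 199.5377], [0.0, 0.0, 1.0]], 'pose': [[-0.0361, -0.9757, 0.2163, 0.4109], [-0.9993, 0.0344, -0.0116, 0.0352], [0.0039, -0.2166, -0.9763, 1.0596], [0.0, 0.0, 0.0, 1.0]]}
side {'K': [[418.3396, 0.0, 325.8188], [0.0, 418.3396, 194.8365], [0.0, 0.0, 1.0]], 'pose': [[1.0, -0.0028, -0.0075, 0.6284], [0.0004, -0.9148, 0.404, -0.3633], [-0.008, -0.404, -0.9147, 0.9803], [0.0, 0.0, 0.0, 1.0]]}
wrist {'K': [[359.2887, 0.0, 315.9046], [0.0, 359.2887, 198.6299], [0.0, 0.0, 1.0]], 'hand_eye': [[0.0009, -0.9628, -0.27, 0.0747], [1.0, 0.0007, 0.0007, -0.0006], [-0.0005, -0.27, 0.9628, -0.1549], [0.0, 0.0, 0.0, 1.0]]}
```

View pics/top0.png

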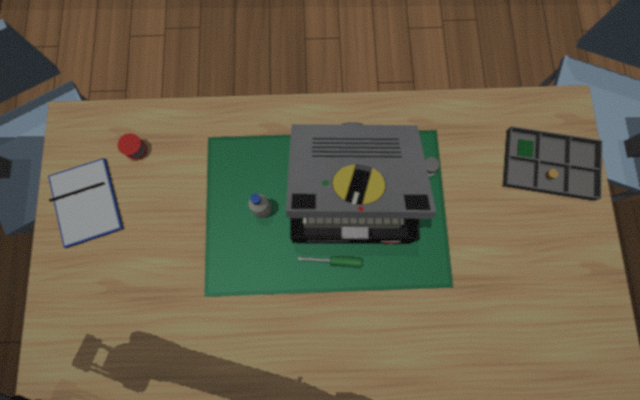

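View pics/side0.png

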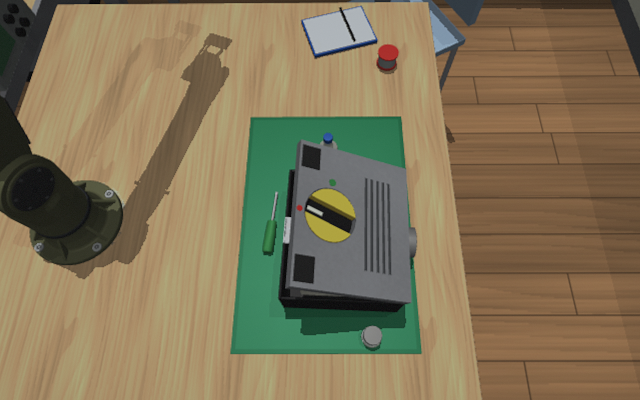

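```bash
python3 - <<'E'
import cv2
a=cv2.imread("pics/top0.png")[110:280,240:460]; cv2.imwrite("pics/top0c.png",cv2.resize(a,None,fx=3.6,fy=3.5,interpolation=cv2.INTER_CUBIC)[:, :])
b=cv2.imread("pics/side0.png")[120:360,220:420]; cv2.imwrite("pics/side0c.png",cv2.resize(b,None,fx=2.5,fy=2.5,interpolation=cv2.INTER_CUBIC))
E
```

```text
(no output)
```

View pics/top0c.png

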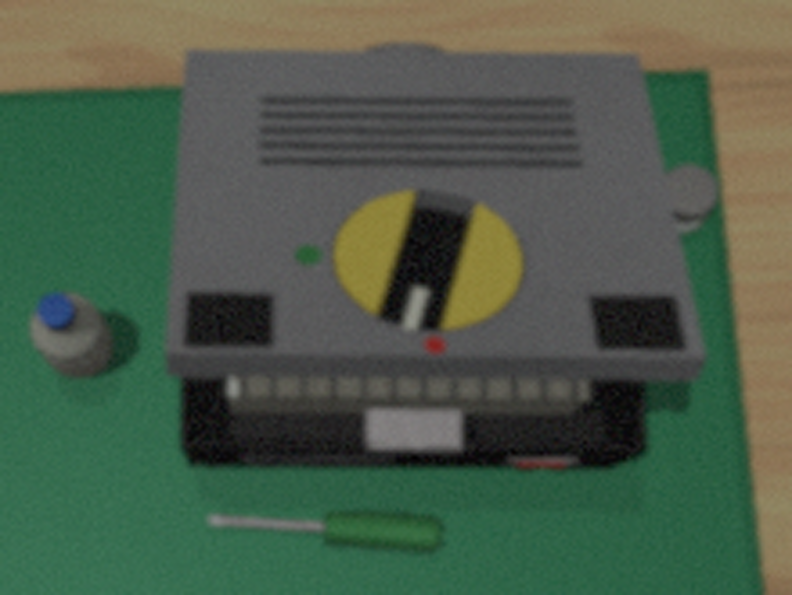

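View pics/side0c.png

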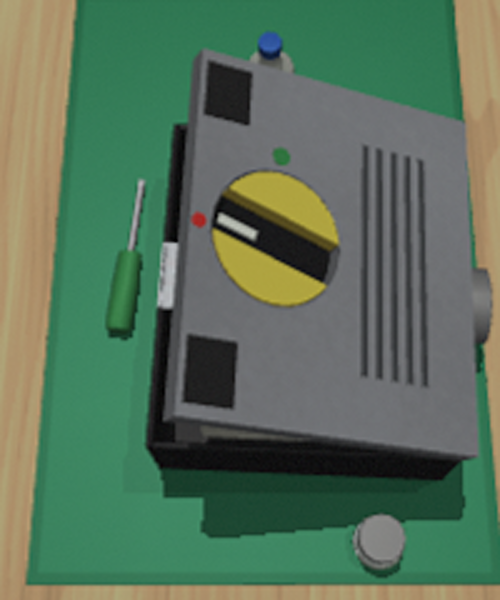

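View pics/wrist0.png

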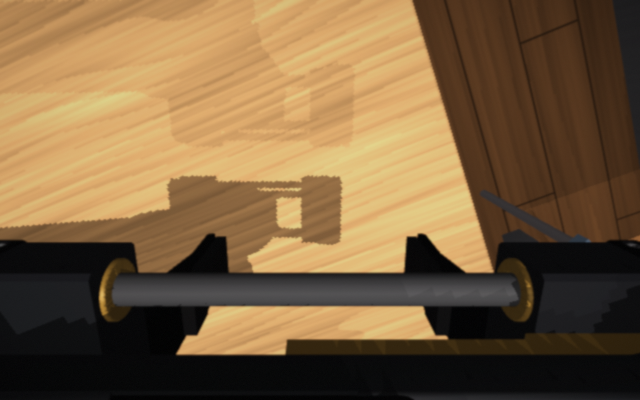

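```bash
cat > h.py <<'E'
import numpy as np, cv2
from scipy.optimize import least_squares
from scipy.spatial.transform import Rotation as R
from bench import ctrl, optics
C={n:optics.calibration(n) for n in("top","side","wrist")}
def proj(n,P,pose=None):
    T=C[n]["pose"] if pose is None else pose
    p=(np.asarray(P)-T[:3,3])@T[:3,:3]
    q=p@np.array(C[n]["K"]).T
    return q[:,:2]/q[:,2:]
def wristpose(s):
    T=np.eye(4);T[:3,:3]=R.from_rotvec(s["tool_rot"]).as_matrix();T[:3,3]=s["position"]
    return T@np.array(C["wrist"]["hand_eye"])
def U2W(u,P): # u=x,y,yaw
    c,s=np.cos(u[2]),np.sin(u[2]);P=np.asarray(P,float)
    return np.c_[u[0]+c*P[:,0]-s*P[:,1],u[1]+s*P[:,0]+c*P[:,1],P[:,2]]
def hatch(a,P): # unit coords when shut -> rotated by opening a
    P=np.asarray(P,float)-[.13,0,.1105]
    c,s=np.cos(a),np.sin(a)
    return np.c_[c*P[:,0]+s*P[:,2], P[:,1], -s*P[:,0]+c*P[:,2]]+[.13,0,.1105]
Z=.1325
E
cat > fit.py <<'E'
from h import *
H={'pl':(-.105,.115,Z),'pr':(-.105,-.115,Z),'d':(-.055,0,Z),'bl':(.13,.15,Z),'br':(.13,-.15,Z),'fl':(-.13,.15,Z),'fr':(-.13,-.15,Z)}
ct=dict(pl=(229,320),pr=(639,322),d=(429,260),bl=(188,52),br=(638,56),fl=(168,355),fr=(704,358))
cs=dict(pl=(228,94),pr=(210,371),d=(276,238),bl=(465,124),br=(478,457),fl=(203,50),fr=(166,417))
obs=[]
for k,v in ct.items(): obs.append(('top',k,(240+v[0]/3.6,110+v[1]/3.5)))
for k,v in cs.items(): obs.append(('side',k,(220+v[0]/2.5,120+v[1]/2.5)))
def res(p):
    return np.concatenate([proj(n,U2W(p[:3],hatch(p[3],[H[k]])))[0]-np.array(o) for n,k,o in obs])
r=least_squares(res,[.65,0,0,.35],loss='soft_l1')
print(r.x); 
for (n,k,o),e in zip(obs,res(r.x).reshape(-1,2)): print(n,k,e.round(2))
p=r.x
print('press L now',U2W(p,hatch(p[3],[H['pl']])),'shut',U2W(p,[H['pl']]),'R now',U2W(p,hatch(p[3],[H['pr']])))
print('disc now',U2W(p,hatch(p[3],[H['d']])),'shut',U2W(p,[H['d']]))
# cam: slot white-line end direction
for n,px in(('side',(237,227)),('top',(417,308))):
    q=np.array((220+px[0]/2.5,120+px[1]/2.5) if n=='side' else (240+px[0]/3.6,110+px[1]/3.5))
    f=lambda g:(proj(n,U2W(p[:3],hatch(p[3],[[-.055-g[1]*np.cos(g[0]),g[1]*np.sin(g[0]),Z-.016]])))[0]-q)
    print(n,least_squares(f,[0.1,.03]).x)
E
python3 fit.py
```

```text
[ 0.65890739 -0.06686425 -0.04540824  0.44216326]
top pl [0.99 0.15]
top pr [-0.19  0.7 ]
top d [ 0.44 -0.91]
top bl [ 0.23 -1.48]
top br [ 0.87 -1.33]
top fl [ 0.14 -0.13]
top fr [0.96 0.49]
side pl [-0.61 -0.24]
side pr [-1.06  0.02]
side d [-0.02 -0.57]
side bl [ 0.31 -0.9 ]
side br [-0.11 -0.18]
side fl [-0.78 -0.55]
side fr [ 2.05 -0.85]
press L now [[0.59121687 0.05133024 0.2309397 ]] shut [[0.55923577 0.05278344 0.1325    ]] R now [[ 0.58077656 -0.17843268  0.2309397 ]]
disc now [[ 0.63114154 -0.06560258  0.20954492]] shut [[ 0.60396408 -0.06436765  0.1325    ]]
side [0.28522308 0.02822357]
top [0.29040682 0.02802922]
```

play_rows([
  [1,0,0,-1.3,0.18],
  [1,0,0,-1.3,0.18],
  [1,0,0,-1.3,0.18],
  [1,0,0,-1.3,0.18],
  [1,0,0,-1.3,0.18],
  [1,0,0,-1.3,0.18],
  [1,0,0,-1.3,0.18],
  [1,0,0,0,0.18],
  [1,0,0,0,0.08],
  [1,0,0,0,0],
], force=20)

```text
time: 1.4
position: [0.2439, 0.6023, 0.3212]
tool_rot: [2.558, 1.822, -0.001]
ft_force: [-0.3, 0.4, -0.0]
grip_width: 0.02
```

```bash
cat > go.py <<'E'
import sys
from h import *
s=ctrl.get_state(); M=R.from_rotvec(s["tool_rot"]).as_matrix()
def show():
    print('t',s['time'],'pos',s['position'].__class__ and np.round(s['position'],4),'y ang',round(np.arctan2(M[1,1],M[0,1]),3),'z',M[:,2].round(3),'F',np.round(s['ft_force'],1),'w',round(s['grip_width'],3),'q7',round(s['joint_positions'][6],2))
if __name__=='__main__':
    show()
    if len(sys.argv)>3:
        d=np.array(list(map(float,sys.argv[1:4])))-s['position']
        print('tool shift cm',(M.T@d*100).round(2))
E
python3 go.py 0.591 0.051 0.30
```

```text
t 1.4 pos [0.2439 0.6023 0.3212] y ang -0.333 z [-0.    -0.001 -1.   ] F [-0.3  0.4 -0. ] w 0.02 q7 -1.54
tool shift cm [-40.76  50.83   2.15]
```

play_rows([
  [1,-3.4,4.2,0,0],
  [1,-3.4,4.2,0,0],
  [1,-3.4,4.2,0,0],
  [1,-3.4,4.2,0,0],
  [1,-3.4,4.2,0,0],
  [1,-3.4,4.2,0,0],
  [1,-3.4,4.2,0,0],
  [1,-3.4,4.2,0,0],
  [1,-3.4,4.2,0,0],
  [1,-3.4,4.2,0,0],
  [1,-3.4,4.2,0,0],
  [1,-3.4,4.6,0,0],
  [1,0,0,0,0],
  [1,0,0,0,0],
])

```text
time: 3.15
position: [0.59, 0.051, 0.3212]
tool_rot: [-2.558, -1.822, 0.001]
ft_force: [-0.8, 1.6, -0.7]
grip_width: 0.004
```

```bash
python3 go.py 0.585 0.051 0.262; python3 - <<'E'
from h import *
p=[.6589,-.0669,-.0454]
for a in np.arange(.44,-.01,-.05):
    print(round(a,2),U2W(p,hatch(a,[(-.105,.115,Z)])).round(4), )
for n in("top","side"):
    cv2.imwrite(f"pics/{n}1.png",optics.get_image(n)[:,:,::-1])
E
```

```text
t 3.15 pos [0.59   0.051  0.3212] y ang -0.333 z [-0.001  0.    -1.   ] F [-0.8  1.6 -0.7] w 0.004 q7 -0.37
tool shift cm [-0.16 -0.46  5.92]
0.44 [[0.5909 0.0513 0.2305]]
0.39 [[0.5852 0.0516 0.2202]]
0.34 [[0.58   0.0518 0.2096]]
0.29 [[0.5753 0.052  0.1988]]
0.24 [[0.5712 0.0522 0.1877]]
0.19 [[0.5676 0.0524 0.1765]]
0.14 [[0.5646 0.0525 0.1651]]
0.09 [[0.5622 0.0526 0.1535]]
0.04 [[0.5603 0.0527 0.1419]]
```

View pics/side1.png

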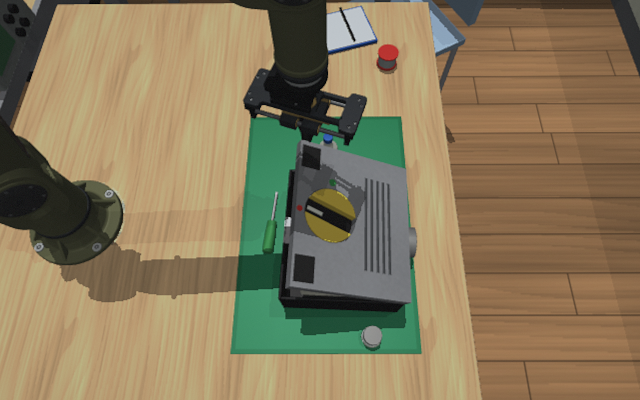

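play_rows([
  [1,0,0,3.5,0],
  [1,0,0,3.0,0],
  [1,-0.1,-0.3,1.0,0],
  [1,-0.1,-0.4,1.0,0],
  [1,-0.1,-0.4,1.0,0],
  [1,0,0,0,0],
])

```text
time: 4.0
position: [0.5784, 0.0516, 0.2263]
tool_rot: [-2.559, -1.822, -0.0]
ft_force: [-0.6, -0.4, 0.7]
grip_width: 0.004
```

```bash
python3 go.py 0.571 0.052 0.19; python3 - <<'E'
from h import *
for n in("top","side"):
    cv2.imwrite(f"pics/{n}2.png",optics.get_image(n)[:,:,::-1])
E
```

```text
t 4.0 pos [0.5784 0.0516 0.2263] y ang -0.333 z [-0.  0. -1.] F [-0.6 -0.4  0.7] w 0.004 q7 -0.37
tool shift cm [-0.2  -0.71  3.63]
```

View pics/side2.png

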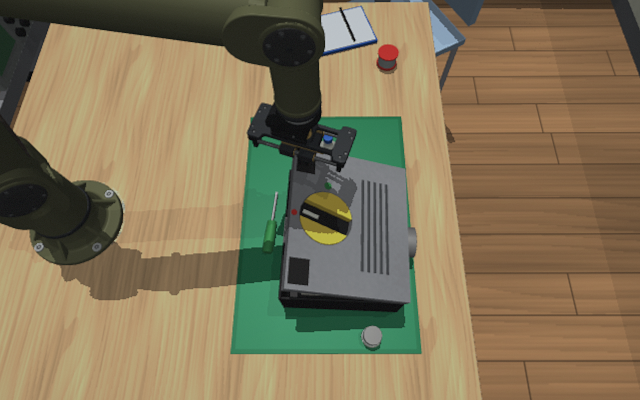

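play_rows([
  [1,-0.1,-0.2,1.0,0],
  [1,-0.1,-0.2,1.0,0],
  [1,-0.1,-0.2,1.0,0],
  [1,0,-0.2,1.0,0],
  [1,0,-0.2,1.0,0],
  [1,0,-0.2,1.0,0],
  [1,0,-0.1,1.0,0],
  [1,0,-0.1,1.0,0],
  [1,0,0,0,0],
])

```text
time: 5.22
position: [0.5642, 0.0534, 0.1454]
tool_rot: [-2.559, -1.821, 0.001]
ft_force: [0.5, 0.2, -0.5]
grip_width: 0.004
```

play_rows([
  [1,0,0,0.3,0],
  [1,0,0,0.3,0],
  [1,0,0,0,0],
])

```text
time: 5.6
position: [0.5648, 0.0535, 0.141]
tool_rot: [-2.559, -1.822, -0.001]
ft_force: [-1.2, 0.9, 3.6]
grip_width: 0.007
```

```bash
python3 go.py
```

```text
t 5.6 pos [0.5648 0.0535 0.141 ] y ang -0.334 z [ 0.001  0.001 -1.   ] F [-1.2  0.9  3.6] w 0.007 q7 -0.36
```

play_rows([
  [1,0,0,0.2,0],
  [1,0,0,0.1,0],
  [1,0,0,0,0],
  [1,0,0,0,0],
])

```text
time: 6.1
position: [0.5648, 0.0534, 0.1408]
tool_rot: [-2.558, -1.821, -0.003]
ft_force: [-8.0, -0.0, 20.0]
grip_width: 0.002
```

```bash
python3 go.py
```

```text
t 6.1 pos [0.5648 0.0534 0.1408] y ang -0.334 z [ 0.001  0.002 -1.   ] F [-8. -0. 20.] w 0.002 q7 -0.35
```

play_rows([
  [1,0,0,-1,0],
  [0.4,0,0,-4,0],
  [0.4,0,0,-5,0],
  [0.4,-5,0,0,0],
  [0.4,0,0,0,0],
  [0.4,0,0,0,0],
])

```text
time: 6.85
position: [0.5482, 0.0061, 0.2373]
tool_rot: [-2.56, -1.821, -0.001]
ft_force: [0.0, 1.2, -0.5]
grip_width: 0.487
```

```bash
python3 go.py .604 -.0644 .20; python3 - <<'E'
from h import *
s=ctrl.get_state(); np.save('w3.npy',wristpose(s))
for n in("wrist","top","side"):
    im=optics.get_image(n)[:,:,::-1]
    cv2.imwrite(f"pics/{n}3.png",im)
    if n=='side': cv2.imwrite("pics/side3c.png",cv2.resize(im[120:360,220:420],None,fx=2.5,fy=2.5,interpolation=cv2.INTER_CUBIC))
E
```

```text
t 6.85 pos [0.5482 0.0061 0.2373] y ang -0.334 z [ 0.     0.001 -1.   ] F [ 0.   1.2 -0.5] w 0.487 q7 -0.33
tool shift cm [-4.83  7.58  3.72]
```

View pics/side3c.png

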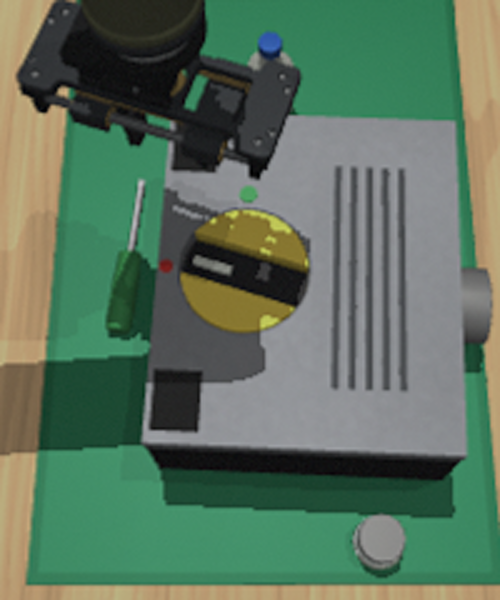

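View pics/wrist3.png

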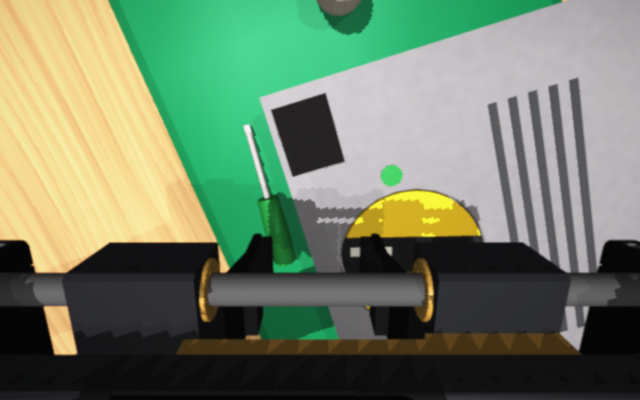

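```bash
python3 - <<'E'
from h import *
p=[.6589,-.0669,-.0454]
H={'pr':(-.105,-.115,Z),'d':(-.055,0,Z),'bl':(.13,.15,Z),'br':(.13,-.15,Z),'fr':(-.13,-.15,Z)}
o=dict(pr=(176,401),d=(245,270),bl=(457,121),br=(467,458),fr=(143,442))
for k in H: print(k,(proj('side',U2W(p,[H[k]]))[0]-[220,120])*2.5,o[k])
def back(px,z):
    T=C['side']['pose'];v=T[:3,:3]@np.linalg.inv(C['side']['K'])@[220+px[0]/2.5,120+px[1]/2.5,1]
    return T[:3,3]+v*(z-T[2,3])/v[2]
d=back((245,270),Z);print('disc',d)
w=back((212,265),Z-.016); e=back((300,289),Z-.016)
for q in (w,):
    v=q-U2W(p,[H['d']])[0]; print('white dir',np.arctan2(v[1],v[0]),np.linalg.norm(v[:2]))
E
```

```text
pr [175.12804839 398.78761112] (176, 401)
d [244.04284378 267.77631764] (245, 270)
bl [455.77891251 120.33246425] (457, 121)
br [466.31191195 455.61822595] (467, 458)
fr [140.5181518  440.91035434] (143, 442)
disc [ 0.60479334 -0.06641895  0.1325    ]
white dir 2.859165438143977 0.02968805734541433
```

play_rows([
  [0.4,-2.45,3.85,0,0],
  [0.4,-2.45,3.85,0,0],
  [0.4,0,0,3.5,0],
  [0.4,0,0,3.5,0],
  [0.4,0,0,0,0],
  [0.4,0,0,0,0],
])

```text
time: 7.75
position: [0.6057, -0.0653, 0.1686]
tool_rot: [2.558, 1.822, 0.001]
ft_force: [-0.8, -0.3, 0.8]
grip_width: 0.602
```

```bash
python3 go.py .6045 -.0655 .1275; python3 - <<'E'
from h import *
for n in("wrist","top","side"):
    im=optics.get_image(n)[:,:,::-1]
    cv2.imwrite(f"pics/{n}4.png",im)
    if n=='side': cv2.imwrite("pics/side4c.png",cv2.resize(im[140:300,240:400],None,fx=3.5,fy=3.5,interpolation=cv2.INTER_CUBIC))
    if n=='top': cv2.imwrite("pics/top4c.png",cv2.resize(im[110:250,270:450],None,fx=4,fy=4,interpolation=cv2.INTER_CUBIC))
E
```

```text
t 7.75 pos [ 0.6057 -0.0653  0.1686] y ang -0.333 z [ 0.001 -0.    -1.   ] F [-0.8 -0.3  0.8] w 0.602 q7 -0.1
tool shift cm [-0.06 -0.11  4.11]
```

View pics/side4c.png

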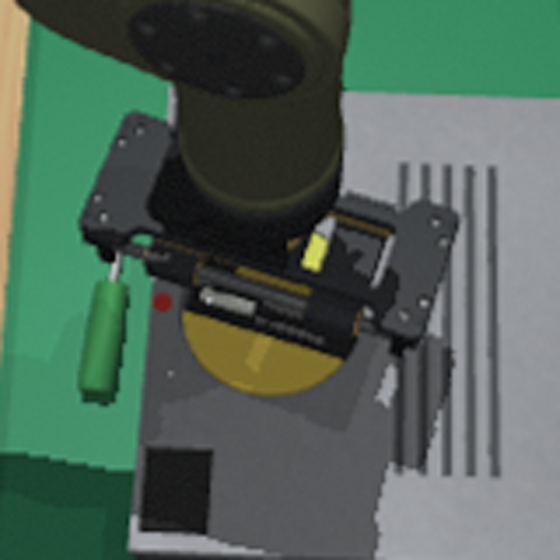

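View pics/wrist4.png

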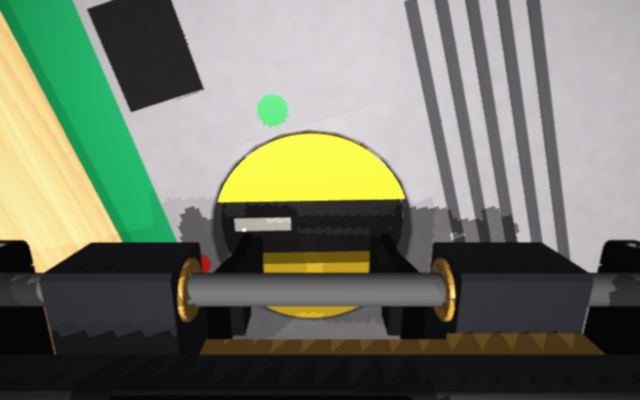

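```bash
python3 - <<'E'
from h import *
H=np.array(C['wrist']['hand_eye']);s=ctrl.get_state();print(np.round(s['position'],4))
zt=s['position'][2]-Z
for name,px in dict(far=(312,200),near1=(312,252),near2=(312,262),dl=(216,205),dr=(407,205),dtop=(312,131),dbot=(312,318)).items():
    v=H[:3,:3]@np.linalg.inv(C['wrist']['K'])@[px[0],px[1],1]
    print(name,(H[:3,3]+v*(zt-H[2,3])/v[2]).round(4))
E
```

```text
[ 0.606  -0.0657  0.1693]
far [ 0.0188 -0.003   0.0368]
near1 [-0.0124 -0.003   0.0368]
near2 [-0.0187 -0.003   0.0368]
dl [ 0.0159 -0.0564  0.0368]
dr [0.016  0.0499 0.0368]
dtop [ 0.0566 -0.0029  0.0368]
dbot [-0.0561 -0.0031  0.0368]
```

play_rows([
  [0.4,0,-0.2,1.5,0],
  [0.4,0,0,1.5,0],
  [0.4,0,0,0.5,0],
  [0.4,0,0,0.5,0],
  [0.4,0,0,0,0],
  [0.4,0,0,0,0],
])

```text
time: 8.65
position: [0.6033, -0.0652, 0.1279]
tool_rot: [2.56, 1.821, 0.001]
ft_force: [-0.2, -0.1, 0.2]
grip_width: 0.601
```

```bash
python3 go.py .6045 -.0655 .1275; python3 - <<'E'
from h import *
im=optics.get_image("wrist")[:,:,::-1]
cv2.imwrite(f"pics/wrist5.png",im)
E
```

```text
t 8.65 pos [ 0.6033 -0.0652  0.1279] y ang -0.334 z [ 0.001  0.    -1.   ] F [-0.2 -0.1  0.2] w 0.601 q7 -0.09
tool shift cm [0.01 0.12 0.04]
```

View pics/wrist5.png

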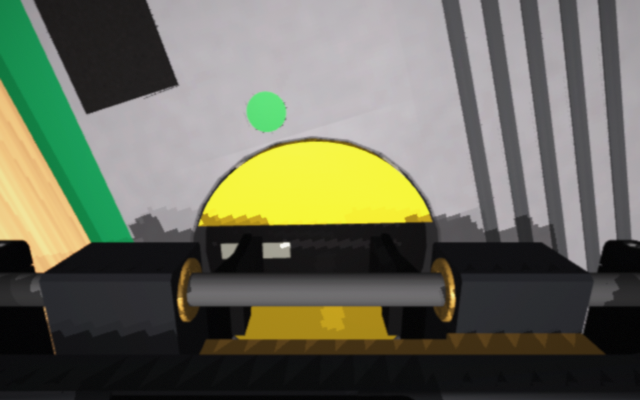

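play_rows([
  [0.4,0,0,0,0.1],
  [0.4,0,0,0,0.1],
  [0.4,0,0,0,0.1],
  [0.4,0,0,0,0.1],
  [0.4,0,0,0,0.1],
  [0.4,0,0,0,0],
])

```text
time: 9.45
position: [0.6039, -0.0644, 0.1281]
tool_rot: [2.93, 1.134, 0.003]
ft_force: [1.4, 1.4, 0.4]
grip_width: 0.601
```

```bash
python3 go.py; python3 - <<'E'
from h import *
print(ctrl.get_state()['torque'])
im=optics.get_image("wrist")[:,:,::-1]
cv2.imwrite(f"pics/wrist6.png",im)
E
```

```text
t 9.45 pos [ 0.6039 -0.0644  0.1281] y ang -0.832 z [ 0.002  0.001 -1.   ] F [1.4 1.4 0.4] w 0.601 q7 -0.55
[ 0.19819573 -0.28130736  0.138451  ]
```

View pics/wrist6.png

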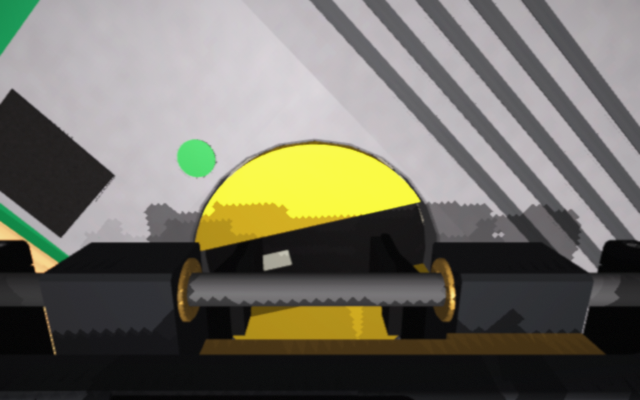

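play_rows([
  [0.4,0,0,0,0.1],
  [0.4,0,0,0,0.1],
  [0.4,0,0,0,0.1],
  [0.4,0,0,0,0.1],
  [0.4,0,0,0,0.1],
  [0.4,0,0,0,0.1],
  [0.4,0,0,0,0.1],
  [0.4,0,0,0,0.1],
  [0.4,0,0,0,0.1],
  [0.4,0,0,0,0],
])

```text
time: 10.75
position: [0.6035, -0.0648, 0.1279]
tool_rot: [-3.131, 0.252, -0.002]
ft_force: [1.7, 1.0, 1.1]
grip_width: 0.598
```

```bash
python3 go.py; python3 -c "
from h import *
print(ctrl.get_state()['torque'])"
```

```text
t 10.75 pos [ 0.6035 -0.0648  0.1279] y ang -1.731 z [ 0.001  0.    -1.   ] F [1.7 1.  1.1] w 0.598 q7 -1.38
[ 0.27922787 -0.19847162  0.00877031]
```

play_rows([
  [0.4,0,0,0,0.05],
  [0.4,0,0,0,0.05],
  [0.4,0,0,0,0],
  [0.4,0,0,0,0],
])

```text
time: 11.25
position: [0.6035, -0.0649, 0.1279]
tool_rot: [-3.114, 0.409, -0.002]
ft_force: [2.2, 2.8, 1.8]
grip_width: 0.6
```

```bash
python3 go.py; python3 -c "
from h import *
print(ctrl.get_state()['torque'])
im=optics.get_image('wrist')[:,:,::-1]
cv2.imwrite('pics/wrist7.png',im)"
```

```text
t 11.25 pos [ 0.6035 -0.0649  0.1279] y ang -1.832 z [ 0.001  0.    -1.   ] F [2.2 2.8 1.8] w 0.6 q7 -1.47
[ 0.27444716 -0.39757766 -0.02113679]
```

View pics/wrist7.png

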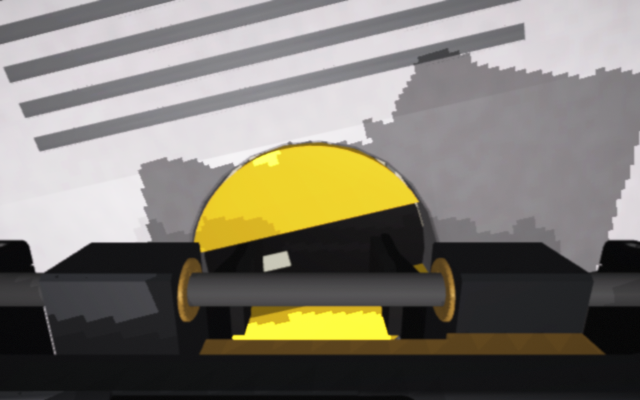

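play_rows([
  [0.4,0,0,0,0.04],
  [0.4,0,0,0,0.04],
  [0.4,0,0,0,0],
  [0.4,0,0,0,0],
])

```text
time: 11.8
position: [0.6036, -0.0649, 0.1279]
tool_rot: [3.096, -0.531, 0.002]
ft_force: [4.1, 1.2, 2.9]
grip_width: 0.603
```

```bash
python3 go.py; python3 -c "
from h import *
print(ctrl.get_state()['torque'])"
```

```text
t 11.8 pos [ 0.6036 -0.0649  0.1279] y ang -1.91 z [ 0.001 -0.001 -1.   ] F [4.1 1.2 2.9] w 0.603 q7 -1.54
[ 0.07440908 -0.68340908  2.87573656]
```

play_rows([
  [0.4,0,0,0,-0.1],
  [0.4,0,0,0,-0.15],
  [0.4,0,0,0,0],
  [0.4,0,0,-1,0],
  [0.4,0,0,-2,0],
  [0.4,0,0,-5,0],
  [0.4,0,0,-6,0],
  [0.4,-5,0,0,0],
  [0.4,-6,0,0,0],
  [0.4,-6,0,0,0],
  [0.4,0,0,0,0],
  [0.4,0,0,0,0],
])

```text
time: 13.3
position: [0.4403, -0.0503, 0.2698]
tool_rot: [-3.136, 0.152, -0.003]
ft_force: [-0.1, -0.7, -0.3]
grip_width: 0.599
```

```bash
python3 go.py; python3 -c "
from h import *
s=ctrl.get_state(); np.save('w8.npy',wristpose(s))
for n in('wrist','top','side'):
    im=optics.get_image(n)[:,:,::-1]
    cv2.imwrite(f'pics/{n}8.png',im)
    if n=='side': cv2.imwrite('pics/side8c.png',cv2.resize(im[120:360,220:420],None,fx=2.5,fy=2.5,interpolation=cv2.INTER_CUBIC))
"
```

```text
t 13.3 pos [ 0.4403 -0.0503  0.2698] y ang -1.667 z [ 0.002  0.002 -1.   ] F [-0.1 -0.7 -0.3] w 0.599 q7 -1.83
```

View pics/side8c.png

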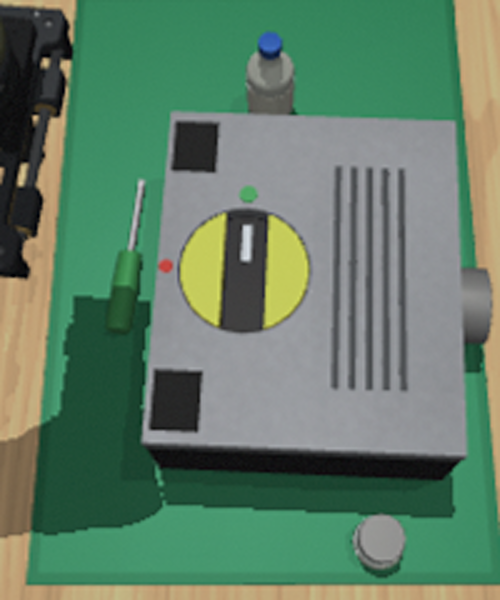

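View pics/top8.png

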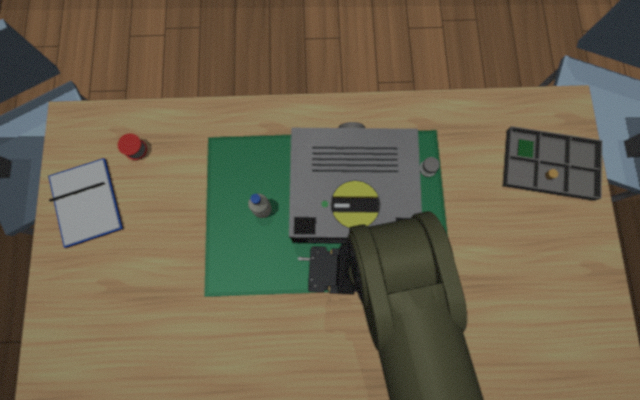

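View pics/wrist8.png

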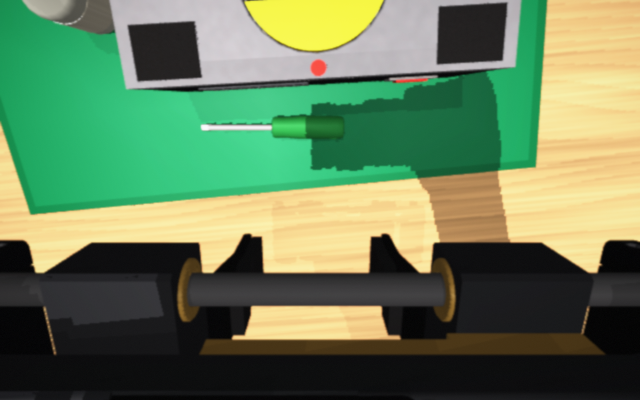

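```bash
python3 - <<'E'
from h import *
p=[.6589,-.0669,-.0454]
for c in (1.571,1.5,1.45):
    P=[]
    for y in(-.019,.019):
        for x in(-.048,.048):
            P.append((-.055+x*np.cos(c)+y*np.sin(c), -x*np.sin(c)+y*np.cos(c),Z))
    q=(proj('side',U2W(p,P))-[220,120])*2.5
    print(c,q.round(0).tolist(),[round((q[i,0]-q[i+1,0])/(q[i,1]-q[i+1,1]),3) for i in(0,2)])
im=cv2.imread('pics/side8.png')[195:260,280:355]
cv2.imwrite('pics/side8d.png',cv2.resize(im,None,fx=9,fy=9,interpolation=cv2.INTER_CUBIC))
E
```

```text
1.571 [[225.0, 215.0], [218.0, 321.0], [269.0, 217.0], [264.0, 323.0]] [np.float64(-0.066), np.float64(-0.048)]
1.5 [[221.0, 217.0], [222.0, 322.0], [265.0, 215.0], [268.0, 321.0]] [np.float64(0.009), np.float64(0.027)]
1.45 [[219.0, 218.0], [225.0, 323.0], [262.0, 215.0], [270.0, 320.0]] [np.float64(0.062), np.float64(0.08)]
```

View pics/side8d.png

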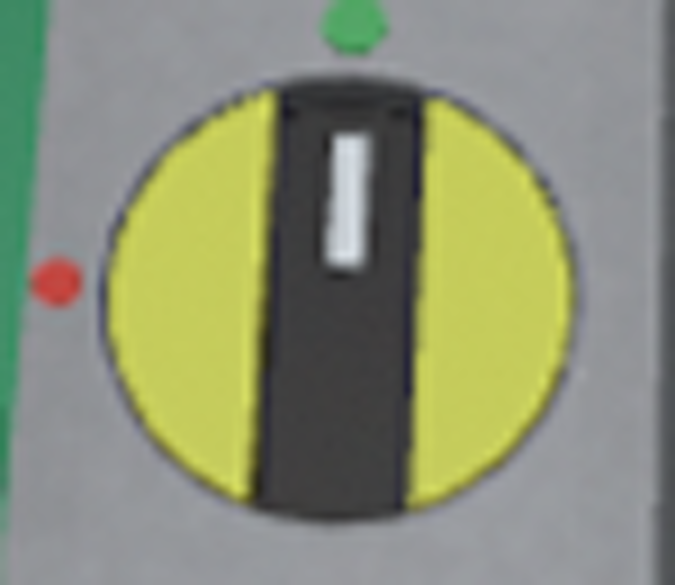

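```bash
python3 -c "
from bench import ticket
print(ticket.close_job())"
```

```text
the job is handed in; nothing more can be done
None
```

I pushed the hatch fully shut with the closed fingertips on the left rubber patch. I then set the opened fingertips in the yellow disc's slot, turned it clockwise to its stop, lifted out and backed away. The job was handed in at about 13.5 s on the robot's clock.

**Hatch:** it met its hard stop at about 20 N, with the fingertips at 132.8 mm height against the 132.5 mm expected. In the last side picture it still looks flat and shut.

**Disc:** at the end of the turn the twisting load rose to 2.9 N m, so it had reached the stop. In the last side picture the slot edges lean by −0.066 and −0.046, against −0.066 and −0.048 predicted for 1.571 rad. The white-line end is at the green dot.

**Loose things:** the jar, bottle and screwdriver look unmoved in the side and top pictures, though I checked them only by eye. The robot was touching nothing when I handed in.

**Disagreements:** none of the last checks failed. The side and wrist cameras disagreed by 2 to 3 mm on the disc's centre. I shifted 2 mm to suit the wrist camera, and the fingers went into the slot without contact.

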